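# Release the wide bobbin from a rocker-gate dispenser

## Task

Press down the paddle at the near end of the rocking lever beside the lane that holds the wide bobbin, and keep it down until the bobbin has rolled under the lifted gate into the tray; then let go so that the gate closes again. Leave the narrow bobbin waiting behind its shut gate. Do not touch or lift the bobbins or the gates with the robot, and do not disturb the other things on the bench.

Things in the scene. Friction and masses are not known exactly. Their poses are not given: they have to be found in the camera images.
- dispenser: Fixed dispenser of grey sheet metal. Origin on the table under the lanes; z up, x down the slope (away from the robot, yaw within 0.3), y left. Open lanes 62 mm wide at y = +33 (left) and -33 mm; floor z = 55 mm - 0.213 x, x from -90 to 100 mm. Beside each, at y = +78 / -78 mm, a rocking lever on a pivot at x = -50, z = 115 mm: paddle at its near end, gate across that lane at its far end.
- bobbin_wide: The wide bobbin: empty white plastic, two 44 mm flanges on a 22 mm core, 52 mm long overall, 60 g. Origin: its centre; y along its axle. Starts against the gate of either lane, at x = 15, z = 74 mm in the dispenser's frame, and rolls down when the gate lifts. The tray it rolls into, shared by both lanes, spans dispenser x 103 to 202 mm, 134 mm wide, floor 10 to 20 mm above the table, lip 66 mm.
- bobbin_narrow: The narrow bobbin: the same white plastic and the same 44 mm flanges, but only 22 mm long overall. Origin: its centre; y along its axle. It starts resting against the gate of the other lane and must stay there.
- paddle_left (a point): Paddle of the left lever, at the end nearest the robot: level plate 45 mm long, 40 wide, 8 thick. This point: centre of its top face, 127 mm above the table at rest, at x = -140, y = +78 mm in the dispenser's frame; x towards the gate, z up. A spring resists with 2 N at first, 6 N at the end, and returns it. Pressed 38 mm down it lets a bobbin by; hard stop at 43 mm.
- gate_left (a point): Gate of the left lever: upright aluminium plate 46 mm wide, 24 mm high, 5 mm thick, hung on a narrow strip across the left lane at x = 40 mm in the dispenser's frame. This point: middle of its lower edge, about 14 mm above the lane floor when shut. It has to rise about 32 mm to let a bobbin roll under it.
- rocker_left (a joint): Angle of the left lever in rad: 0 at rest (paddle up, gate shut), growing as the paddle goes down and the gate rises, 0.48 at the stop. The gate clears a bobbin from about 0.35 rad.
- paddle_right (a point): Paddle of the right lever, at the end nearest the robot: level plate 45 mm long, 40 wide, 8 thick. This point: centre of its top face, 127 mm above the table at rest, at x = -140, y = -78 mm in the dispenser's frame; x towards the gate, z up. A spring resists with 2 N at first, 6 N at the end, and returns it. Pressed 38 mm down it lets a bobbin by; hard stop at 43 mm.
- gate_right (a point): Gate of the right lever: upright aluminium plate 46 mm wide, 24 mm high, 5 mm thick, hung on a narrow strip across the right lane at x = 40 mm in the dispenser's frame. This point: middle of its lower edge, about 14 mm above the lane floor when shut. It has to rise about 32 mm to let a bobbin roll under it.
- rocker_right (a joint): Angle of the right lever in rad: 0 at rest (paddle up, gate shut), growing as the paddle goes down and the gate rises, 0.48 at the stop. The gate clears a bobbin from about 0.35 rad.
- tape_roll: bystander: flat-lying card ring, 64 mm across, 24 mm high, on the table between the two paddles. Origin: centre of its underside.
- tin: bystander: steel tin, 56 mm across, 75 mm high, left of the dispenser. Origin: centre of its underside.
- carton: bystander: cardboard box 90 x 60 x 60 mm, right of the dispenser. Origin: centre of its underside.
- beaker: bystander: open white plastic cup, 48 mm across, 50 mm high, left of the dispenser. Origin: centre of its underside.
- wrench: bystander: wrench, 170 mm long, lying on the right. Origin: middle of the tool.
- jar: bystander: clear jar, 60 mm across, 90 mm high, on the left. Origin: centre of its underside.
Not all that is in view belongs to the job. Leave any orange look-alike of the bobbin_wide alone.

How it is judged:
By the outcome, as a careful person would: the job done as asked, in the order asked, and still so for the second after the job is handed in, with the robot touching nothing.
It also fails if it takes over 32 s, if anything falls off the work surface, if the arm or the gripper's body presses on something with over 40 N, if the wrist force passes 120 N, or if a joint passes its speed limit or range.

## Robot

A 6-joint arm with a two-finger parallel gripper is mounted at the origin on the work surface. World frame = base frame: x ahead of the robot, y to its left, z up, the work surface at z = 0. Lengths are in mm, angles in degrees, forces in N, time in s.
With the tool pointing down it reaches from about 325 to 750 mm from the base axis. Payload 7.6 kg.
Tool frame: the origin (TCP) lies midway between the tips of the shut fingers; the grasp point (between the pads) lies 19 mm behind it; z points along the fingers, y is the direction in which the jaws open and shut (so a half turn about z gives the same grasp; the last joint's range is limited). The gripper opens to 85 mm and grips with 20 to 120 N. Pads are 22 mm wide; open, the fingers measure 114 mm over their backs; the gripper's body (76 mm by 85 mm) begins 54 mm behind the grasp point. The pads swing forward as they close: fully open they stand 13 mm farther back than shut.
Start: joints at [70.629, 2.991, 80.254, -0, 96.75, -4.028], TCP at [138.903, 506.312, 231.323] pointing down, gripper open.
Joint ranges: [-166.34, 166.34], [-52.06, 124.39], [6.96, 135.62], [-60.46, 240.46], [14.63, 156.25], [-167.68, 167.68]. Speed limits (degrees/s): [147.25, 147.25, 172.46, 180, 180, 180].

## Interface

Orientations are given as [roll, pitch, yaw] about the fixed x, y, z axes, in that order (R = Rz(yaw) Ry(pitch) Rx(roll)).
In Python, from station import sensors, vision, ticket gives the robot as it stands.
- The arm moves only by the tool arm_command, never from a script. Its argument "targets" is one flat list of numbers, 5 for each row, row after row: the shift along the tool's x, y, z in m, then the turn about the tool's z in rad, then the opening, from 0 (shut) to 1 (fully open). A call has 1 to 12 rows; each row is the pose to reach, as a shift and turn from the pose measured when the call began, along the tool's axes at that moment; what a row does not reach only later rows make up. A row lasts 1/12 s, in which the tool goes at most 41.7 mm and 7.16 degrees, less where a joint would pass 70% of its speed; a pose out of reach is approached as far as the arm can. A call with a gripper value outside its range is refused whole. The fingers move at their own pace and stop on an object; the grip force is fixed at half the most. Time passes only in rows, so rows that repeat a pose let the fingers close. It gives the time, the measured TCP pose, the force and the opening at its end, in the units of the state.
- sensors.state(): the state, without advancing time (a new reading comes with each control period).
- vision.camera(name): name is "scene" or "top"; returns (picture, depth): 384x512x3 uint8, blue, green, red; 384x512 float32, mm along the optical axis (not along the pixel's ray), 0 where there is no reading.
- vision.camera_model(name): a dict with "mtx" (3x3 intrinsics, pixels), "view" (4x4, takes a point from world to camera coordinates). Camera axes: x right, y up, looking along -z (the intrinsics and any distortion apply to the point x, -y, -z); pixel columns grow to the right and rows downward; lengths in mm; the calibration is good to about 2 mm. A picture is of the moment at which its call begins. camera_model takes no time and is no camera call.
- ticket.sign_off(): hands the job in, once; it reports no verdict.
The state is a dict: "t": time; "joint_pos": joint angles; "qd": joint speeds; "tau": joint torques, N m; "tcp_pos": TCP position; "tool_rot": TCP orientation; "wrist_force": force on the tool from outside, world axes, zero at the start; "torque": the same for the moment, N m; "finger_gap": finger opening in mm.
Only numpy, scipy, OpenCV 4.12 (cv2) and the standard library are available. Lean on these libraries where they do the work, as an engineer would, in place of code of your own. Each camera call takes 0.05 s, during which the arm holds its last target.

## Working session

There is one attempt and no reset: what is moved stays moved. The work goes in short steps, Python scripts to look and compute and a tool call to move; the robot and the scene stay as the last step left them, time stands still between calls to the robot, and variables do not carry over. Pictures are saved under pics/ and viewed, and the job is handed in when it is done.

Besides the shell and the picture viewer there is one more tool, called after "Emit:" as a command line: name --argument value ..., lists and objects as JSON in quotes. arm_command: Moves the arm, as the interface text tells. Its arguments: {"type":"object","properties":{"targets":{"type":"array"}},"required":["targets"]}

```bash
mkdir -p pics; cat > h.py <<'E'
import numpy as np,cv2
from station import sensors,vision,ticket
def grab(n,tag):
    p,d=vision.camera(n); cv2.imwrite(f'pics/{tag}.png',p); np.save(f'pics/{tag}.npy',d); return p,d
def world(n,d,u,v):
    m=vision.camera_model(n); K=np.array(m['mtx']); V=np.array(m['view']); u=np.asarray(u,float);v=np.asarray(v,float)
    z=d[np.asarray(v,int),np.asarray(u,int)]
    pc=np.stack([(u-K[0,2])/K[0,0]*z,-(v-K[1,2])/K[1,1]*z,-z,np.ones_like(z)],-1)
    return (pc@np.linalg.inv(V).T)[...,:3]
def proj(n,P):
    m=vision.camera_model(n); K=np.array(m['mtx']); V=np.array(m['view']); P=np.atleast_2d(P)
    c=(np.c_[P,np.ones(len(P))]@V.T)[:,:3]*[1,-1,-1]; q=c@K.T; return q[:,:2]/q[:,2:]
E
python3 - <<'E'
from h import *
for n in('scene','top'):
    p,d=grab(n,n+'0'); m=vision.camera_model(n); print(m)
print(sensors.state())
E
```

```text
{'mtx': array([[387.22580197,   0.        , 250.8740984 ],
       [  0.        , 387.22580197, 190.86500707],
       [  0.        ,   0.        ,   1.        ]]), 'view': array([[-7.55280386e-01,  6.55310220e-01,  1.09568907e-02,
         4.50599424e+02],
       [-4.27113140e-01, -5.04813705e-01,  7.50158309e-01,
         2.01382231e+02],
       [ 4.97117596e-01,  5.61900025e-01,  6.61167496e-01,
        -1.59898550e+03],
       [ 0.00000000e+00,  0.00000000e+00,  0.00000000e+00,
         1.00000000e+00]])}
{'mtx': array([[413.92041834,   0.        , 257.50367194],
       [  0.        , 413.92041834, 193.94234562],
       [  0.        ,   0.        ,   1.        ]]), 'view': array([[ 1.05528089e-03, -9.99911651e-01,  1.32505542e-02,
        -9.28133373e+00],
       [ 9.90973201e-01,  2.82198163e-03,  1.34030412e-01,
        -6.26216679e+02],
       [-1.34055963e-01,  1.29895043e-02,  9.90888627e-01,
        -1.59457936e+03],
       [ 0.00000000e+00,  0.00000000e+00,  0.00000000e+00,
         1.00000000e+00]])}
{'t': 0.1, 'joint_pos': array([ 7.06300848e+01,  3.02565681e+00,  8.03062438e+01, -1.44726672e-03,
        9.67493976e+01, -4.02636988e+00]), 'qd': array([-0.10992724, -0.16946165, -0.17047128,  0.0266753 , -0.16345368,
        0.00308573]), 'tau': array([ 9.67811866e-04, -3.82579529e+01, -3.60986209e+01, -6.38004781e-05,
        4.70039275e-03,  2.09632111e-05]), 'tcp_pos': array([138.80224947, 506.04728008, 230.54639095]), 'tool_rot': array([-1.79918801e+02, -4.27447500e-03,  1.64656283e+02]), 'wrist_force': array([-0.5035097 , -0.09695163,  0.27235306]), 'torque': array([-0.01230443, -0.00855052, -0.0182805 ]), 'finger_gap': 85.40619919888722}
```

View pics/scene0.png

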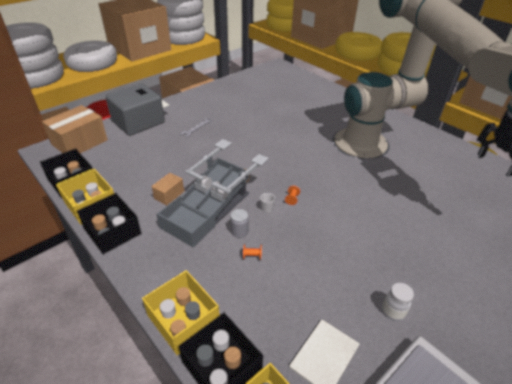

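View pics/top0.png

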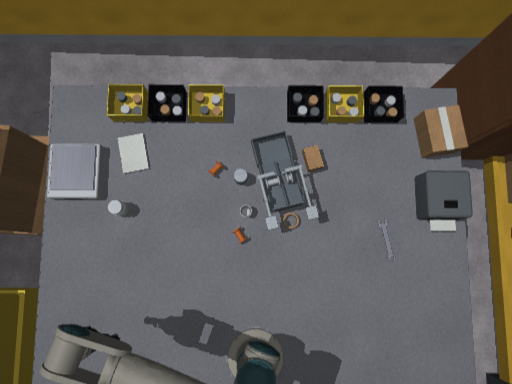

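The scene picture shows the dispenser at about (205,195), and the top picture shows it at about (283,175). In the top picture the paddles are at (272,223) and (312,212), with the tape roll between them at (291,221). The orange look-alikes are at (216,168) and (240,235). I'll enlarge the lanes next.

```bash
python3 - <<'E'
import cv2,numpy as np
a=cv2.imread('pics/top0.png')[125:235,225:335]; b=cv2.imread('pics/scene0.png')[130:245,150:280]
a=cv2.resize(a,(400,400),interpolation=cv2.INTER_CUBIC); b=cv2.resize(b,(400,400*115//130),interpolation=cv2.INTER_CUBIC)
b=cv2.copyMakeBorder(b,0,400-b.shape[0],0,0,0)
cv2.imwrite('pics/crop0.png',np.hstack([a,b]))
E
python3 - <<'E'
from h import *
d=np.load('pics/top0.npy')
vv,uu=np.mgrid[125:240,225:335]
W=world('top',d,uu,vv)
# paddles: height 110..140
for nm,(u0,u1,v0,v1) in {'L':(262,284,212,234),'R':(302,322,202,222)}.items():
    v,u=np.mgrid[v0:v1,u0:u1]; w=world('top',d,u,v); k=(w[...,2]>110)&(w[...,2]<140)
    print(nm,k.sum(),w[k].mean(0),w[k].min(0),w[k].max(0))
    print(np.round(w[...,2][::2,::2]).astype(int))
E
```

```text
L 139 [513.07296579 -57.41836067 127.18857368] [487.27754423 -79.60695752 115.92098699] [547.5148537  -34.93515754 137.17489767]
[[  -5   11    3  124    6    8  -11    5   -5    0    4]
 [   5   -3   -6  116  122   -1   -5    0    4    6   -2]
 [   1   -3    8    7  131  128  127   -2   -2    8 1664]
 [   5   -3  134  125  127  129  129    2    0    7   -4]
 [  -1   -1  123  128  125  123  127  126    3    7   11]
 [  11   -3  127  121  129  127  131  129   -2    1    1]
 [  -4    1    4  128  127  129  130  132    1   -1    6]
 [   2   -3   -1  129  124  125  128  130    2    4    4]
 [   3    2    5  130  126    0    5   -1    1   -2   -2]
 [   4    7    2   -8    5   12   -4    3    3    8    0]
 [  -3   -1   -3    0    6    2    2    6    7    7   -4]]
R 142 [ 550.63229272 -208.22068234  128.07037381] [ 524.3209737  -232.96872826  110.56204505] [ 585.89584399 -187.04093294  139.4414972 ]
[[ 90   0  -2 118 118  -3  -3   3   0   2]
 [ -1  -1   7 111 126  -2  -8   6   6  10]
 [ -4  -2   3   7 129 130 132   2  -3   4]
 [  0   0 136 131 126 128 130 129   1   0]
 [  1   1 132 133 125 128 134 123  -3  -3]
 [ -2   7  -2 129 124 124 132 130   2   7]
 [ -5   2   5 124 126 122 132 129   6   4]
 [  1  -1   3 131 128 131 122 131 125   1]
 [ -1   5  -4 120 134  -1  -3  -4  -6   1]
 [ -2  10   3  -3   5  -3   6   7   3   2]]
```

View pics/crop0.png

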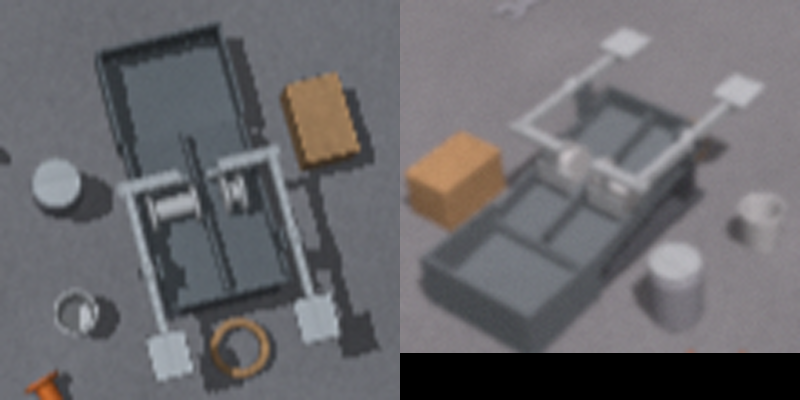

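The wide bobbin is the long spool in the left lane, at crop (172,207), which is top pixel (272,182). The narrow one is in the right lane, at crop (235,190), top pixel (290,177). The orange ones are loose on the table. So the left lever is the one to press, with its paddle at top pixel (272,223). I'll check both bobbin lengths and refine the paddle position from the two views.

```bash
python3 - <<'E'
from h import *
for n,boxes in {'top':{'L':(260,286,214,234),'R':(300,324,203,223)},'scene':{'L':(248,274,150,170),'R':(210,236,136,156)}}.items():
    d=np.load(f'pics/{n}0.npy'); c={}
    for nm,(u0,u1,v0,v1) in boxes.items():
        v,u=np.mgrid[v0:v1,u0:u1]; w=world(n,d,u,v); k=(w[...,2]>112)&(w[...,2]<145)
        m=cv2.morphologyEx(k.astype(np.uint8),cv2.MORPH_OPEN,np.ones((5,5),np.uint8))>0 if n=='top' else k
        p=w[m]; r=cv2.minAreaRect(p[:,:2].astype(np.float32)); print(n,nm,m.sum(),p.mean(0).round(1),np.round(np.hstack([r[0],r[1],r[2]]),1)); c[nm]=p.mean(0)
    e=c['L']-c['R']; print('yaw',np.degrees(np.arctan2(-e[0],e[1])),np.linalg.norm(e[:2]))
# predicted dispenser check
yaw=np.radians(14); R=np.array([[np.cos(yaw),-np.sin(yaw)],[np.sin(yaw),np.cos(yaw)]])
d=np.load('pics/top0.npy'); P=np.array([507.,-59]); o=P-R@[-140,78]; print('origin',o)
img=cv2.imread('pics/top0.png'); 
v,u=np.mgrid[150:215,250:310]; w=world('top',d,u,v); q=(w[...,:2]-o)@R
bright=img[150:215,250:310].min(-1)>125
for nm,s in(('L',1),('R',-1)):
    k=bright&(abs(q[...,1]-33*s)<31)&(abs(q[...,0]-15)<20)
    print(nm,k.sum(),'y span',np.percentile(q[k][:,1],[3,97]),'x',q[k][:,0].mean(),'z',np.percentile(w[k][:,2],[10,50,90]))
for n in('top','scene'):
    print(n,proj(n,[[*(o+R@[-140,78]),127],[*(o+R@[-140,-78]),127],[*(o+R@[15,33]),74],[*(o+R@[15,-33]),74]]).round(1).tolist())
E
```

```text
top L 104 [513.6 -56.1 127.5] [511.9 -57.3  41.7  37.6   0.6]
top R 124 [ 548.9 -208.6  128.6] [ 5.494e+02 -2.084e+02  4.180e+01  4.260e+01  2.000e-01]
yaw 13.043142829852078 156.54655914089918
scene L 152 [521.7 -54.4 125.5] [531.2 -53.6  86.3  39.9  13.9]
scene R 144 [ 563.1 -203.8  125. ] [ 572.3 -205.1   95.9   42.9    7.4]
yaw 15.46388629236376 155.05994242956362
origin [ 661.71130954 -100.81400127]
L 59 y span [ 8.77712219 58.1788149 ] x 16.376589295585852 z [82.16127375 87.7481526  95.24891119]
R 24 y span [-42.48518727 -21.79249799] x 17.47438679022117 z [ 82.72798226  92.57947242 101.35085433]
top [[271.5, 222.7], [312.0, 212.7], [272.3, 182.2], [288.7, 178.2]]
scene [[260.0, 158.0], [223.2, 142.5], [221.2, 189.5], [205.6, 181.8]]
```

Both views agree. The left bobbin measures about 50 mm long and the right about 21 mm. The left paddle's top centre is at about (511,-57,127) and the dispenser yaw is about 14°. I'm moving over with the gripper shut.

Emit:
arm_command --targets '[-0.03,-0.027,0,-0.043,0,-0.06,-0.053,0,-0.085,0,-0.09,-0.08,0,-0.128,0,-0.12,-0.107,0,-0.171,0,-0.15,-0.133,0,-0.213,0,-0.18,-0.16,0,-0.256,0,-0.21,-0.187,0,-0.3,0,-0.24,-0.213,0,-0.342,0,-0.27,-0.24,0,-0.384,0,-0.3,-0.267,0,-0.427,0,-0.33,-0.294,0,-0.47,0,-0.36,-0.32,0,-0.512,0]'

```text
t: 1.1
tcp_pos: [401.8, 100.1, 230.8]
tool_rot: [-179.9, -0.0, -165.9]
wrist_force: [0.6, 1.0, 0.9]
finger_gap: -0.4
```

Emit:
arm_command --targets '[-0.01,-0.03,0,0,0,-0.02,-0.06,0,0,0,-0.031,-0.09,0,0,0,-0.041,-0.12,0,0,0,-0.051,-0.15,0,0,0,-0.0615,-0.179,0,0,0,-0.0615,-0.179,0.03,0,0,-0.0615,-0.179,0.06,0,0,-0.0615,-0.179,0.07,0,0,-0.0615,-0.179,0.07,0,0]'

```text
t: 1.93
tcp_pos: [503.2, -58.3, 157.6]
tool_rot: [179.9, -0.4, -165.9]
wrist_force: [0.3, 0.2, 0.7]
finger_gap: 0.5
```

```bash
python3 - <<'E'
from h import *
grab('top','top1');grab('scene','scene1');s=sensors.state();print(s['t'],s['tcp_pos'],s['wrist_force'],proj('top',s['tcp_pos']),proj('scene',s['tcp_pos']))
a=cv2.imread('pics/top1.png')[125:235,225:335]; b=cv2.imread('pics/scene1.png')[130:240,170:280]
cv2.imwrite('pics/crop1.png',np.hstack([cv2.resize(x,(400,400),interpolation=2) for x in(a,b)]))
E
```

```text
2.0333 [505.20738603 -58.40685304 162.04756639] [-0.48193899 -0.21839362  0.68907371] [[271.77420332 222.59740293]] [[260.76430738 149.31594227]]
```

View pics/crop1.png

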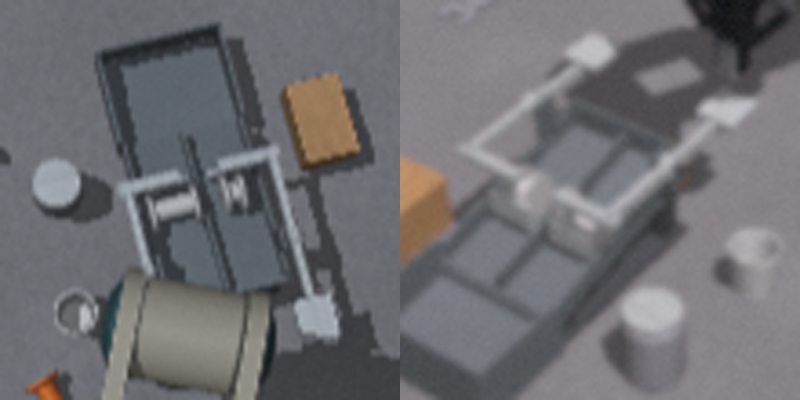

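The picture shows the shut fingers directly over the left paddle, at crop (735,90), and nothing has been disturbed. I'm pressing down gently now.

Emit:
arm_command --targets '[0,0,0.012,0,0,0,0,0.024,0,0,0,0,0.03,0,0,0,0,0.036,0,0,0,0,0.042,0,0,0,0,0.048,0,0,0,0,0.054,0,0,0,0,0.06,0,0,0,0,0.066,0,0,0,0,0.07,0,0,0,0,0.07,0,0,0,0,0.07,0,0]'

```text
t: 3.03
tcp_pos: [505.8, -58.5, 92.4]
tool_rot: [-179.9, 0.1, -165.9]
wrist_force: [-0.2, 0.5, 5.3]
finger_gap: 0.5
```

```bash
cat > look.py <<'E'
import sys
from h import *
t=sys.argv[1]
grab('top','top'+t);grab('scene','scene'+t);s=sensors.state();print(s['t'],s['tcp_pos'],s['wrist_force'])
a=cv2.imread(f'pics/top{t}.png')[125:235,225:335]; b=cv2.imread(f'pics/scene{t}.png')[130:240,150:280]
cv2.imwrite(f'pics/crop{t}.png',np.hstack([cv2.resize(x,(400,400),interpolation=2) for x in(a,b)]))
E
python3 look.py 2
```

```text
3.1333 [505.81225174 -58.55325074  92.58582796] [0.39906555 0.40066698 5.60323237]
```

View pics/crop2.png

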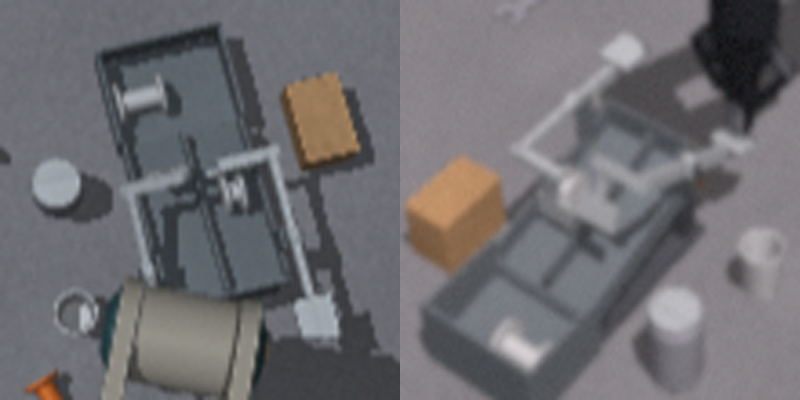

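The wide bobbin is in the tray (left crop (140,95)), the left gate is lifted, and the narrow bobbin is still at (235,190). I'll hold briefly so it settles, then release slowly.

Emit:
arm_command --targets '[0,0,0,0,0,0,0,0,0,0,0,0,0,0,0,0,0,0,0,0,0,0,0,0,0,0,0,0,0,0,0,0,0,0,0,0,0,0,0,0,0,0,0,0,0,0,0,0,0,0,0,0,0,0,0,0,0,0,0,0]'

```text
t: 4.13
tcp_pos: [505.9, -58.6, 92.7]
tool_rot: [-179.9, 0.1, -165.9]
wrist_force: [-1.5, 1.8, 4.5]
finger_gap: 0.2
```

```bash
python3 look.py 3
```

```text
4.2333 [505.88061657 -58.56486104  92.65069642] [-2.15566334  0.97415636  5.47041262]
```

View pics/crop3.png

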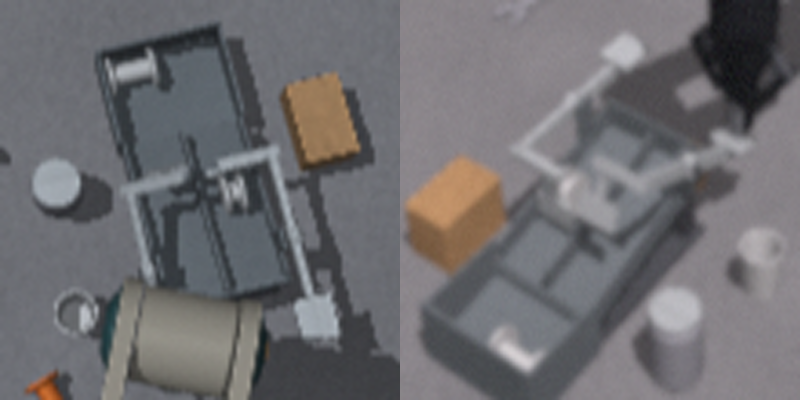

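The bobbin now rests against the tray's far lip, at left crop (130,68). Releasing.

Emit:
arm_command --targets '[0,0,-0.005,0,0,0,0,-0.01,0,0,0,0,-0.015,0,0,0,0,-0.02,0,0,0,0,-0.025,0,0,0,0,-0.03,0,0,0,0,-0.036,0,0,0,0,-0.045,0,0,0,0,-0.065,0,0,0,0,-0.09,0,0,0,0,-0.12,0,0,0,0,-0.15,0,0]'

```text
t: 5.23
tcp_pos: [505.2, -58.1, 243.9]
tool_rot: [-179.9, 0.1, -165.9]
wrist_force: [0.6, -0.4, 0.7]
finger_gap: -0.2
```

Emit:
arm_command --targets '[0.03,0,0,0,0,0.06,0,0,0,0,0.09,0,0,0,0,0.12,0,0,0,0,0.12,0,0,0,0,0.12,0,0,0,0,0.12,0,0,0,0,0.12,0,0,0,0,0.12,0,0,0,0,0.12,0,0,0,0]'

```text
t: 6.07
tcp_pos: [389.3, -87.2, 243.6]
tool_rot: [-179.9, 0.0, -165.8]
wrist_force: [-0.1, 0.3, -0.4]
finger_gap: 0.2
```

```bash
python3 look.py 4
```

```text
6.1667 [389.13741816 -87.27772718 243.584729  ] [-0.36796562 -0.25406553  0.62018105]
```

View pics/crop4.png

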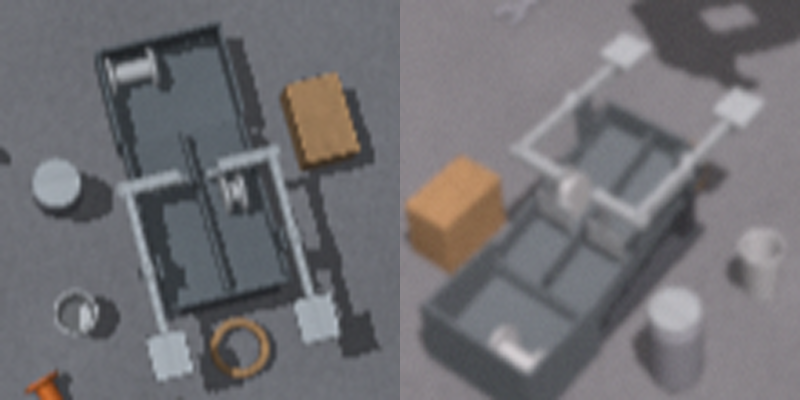

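The wide bobbin lies in the tray at left crop (130,68), and the left gate is shut with its paddle back up at (170,357). The narrow bobbin is unmoved at (235,190), and the bystanders in view are where they were.

```bash
python3 - <<'E'
from h import *
a=cv2.imread('pics/top0.png').astype(int);b=cv2.imread('pics/top4.png').astype(int)
k=abs(a-b).max(-1)>40; n,_,st,c=cv2.connectedComponentsWithStats(k.astype(np.uint8)); print([(s.tolist()) for s in st[1:] if s[4]>8])
print(ticket.sign_off())
E
```

```text
[[254, 138, 14, 12, 73], [269, 142, 3, 8, 18], [265, 176, 15, 12, 73], [263, 237, 10, 27, 105], [278, 238, 5, 6, 9], [307, 247, 8, 10, 19], [284, 248, 80, 106, 3573], [277, 252, 3, 4, 9], [271, 262, 3, 6, 11], [262, 270, 41, 34, 281], [258, 298, 4, 8, 11], [268, 298, 5, 11, 44], [283, 308, 8, 25, 58], [144, 310, 89, 37, 1570], [257, 323, 10, 9, 26], [58, 324, 132, 59, 1191], [234, 327, 13, 6, 32], [234, 331, 45, 53, 1496], [204, 335, 5, 4, 15], [191, 344, 41, 40, 1017], [42, 346, 58, 38, 650], [327, 355, 14, 29, 239], [233, 362, 3, 9, 9], [115, 371, 7, 6, 18], [283, 372, 3, 8, 12], [131, 380, 6, 4, 15], [293, 381, 7, 3, 15]]
the job is handed in; nothing more can be done
None
```

The job is done and handed in at about 6.2 s. I pressed the left paddle, because the wide bobbin was in the left lane. It measured about 50 mm long, against about 21 mm for the narrow one on the right. The press used the shut fingers, and the highest wrist force I read was about 5.6 N. I held the paddle down until the wide bobbin lay still against the tray's far lip, then let go and backed the arm away.

- **Last pictures:** the left paddle is back up and its gate is shut. The wide bobbin is in the tray and the narrow bobbin is still behind its closed gate.
- **Before/after comparison (top view):** the only changes were the wide bobbin's old and new places, and regions in the lower part of the picture that I put down to the arm and its shadow. The other things on the bench showed no change.
- **Disagreement:** the scene camera's automatic paddle centre was off by about 10 mm from the top camera's, because it included part of the lever arm. I used the top view's figure, and its position projected into the scene picture matched the paddle.
- **Not measured:** I did not work out the lever angle in numbers. I judged the gate open or shut from the pictures.

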